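# Close the specimen carton and hold down its logger button

## Robot

A 6-joint arm with a two-finger parallel gripper is mounted at the origin on a cart in front of the work surface, level with it; the furniture and walls round the work are solid. World frame = base frame: x ahead of the robot, y to its left, z up, the work surface at z = 0. Lengths are in m, angles in rad, forces in N, time in s.
With the tool pointing down it reaches from about 0.375 to 0.925 m from the base axis. Payload 5.7 kg.
Tool frame: the origin (TCP) lies at the very end of the fingers, on their centre line; the grasp point (between the pads) lies 19 mm behind it; z points along the fingers, y is the line along which they close (so a half turn about z gives the same grasp; the last joint's range is limited). The gripper opens to 85 mm and grips with 20 to 120 N. Pads are 22 mm wide; open, the fingers measure 114 mm over their backs; the gripper's body (76 mm by 85 mm) begins 54 mm behind the grasp point. The pads swing forward as they close: fully open they stand 13 mm farther back than shut.
Start: joints at [1.116, 0.359, 1.51, -0, 1.272, -0.115], TCP at [0.2, 0.566, 0.231] pointing down, gripper open.
Joint ranges: [-2.97, 2.97], [-1.01, 2.36], [0.21, 2.38], [-0.96, 4.11], [0.2, 2.71], [-2.98, 2.98]. Speed limits (rad/s): [2.39, 2.39, 3.14, 3.14, 3.14, 3.14].

## Interface

Orientations are given as a rotation vector (axis times angle).
In Python, from rig import sensors, capture, workorder gives the robot as it stands.
- The arm moves only by the shell command python3 -m handwheel 'ROWS' [OPENING]. ROWS is text: rows parted by semicolons, each of 4 numbers parted by spaces: the shift along the tool's x, y, z in mm, then the turn about the tool's z in degrees. A call has 1 to 10 rows; each row shifts and turns the commanded pose from where the row before left it, along the tool's axes as they then stand; what a row does not reach is not made up. A row lasts 1/12 s, in which the tool goes at most 41.7 mm and 7.16 degrees, less where a joint would pass 70% of its speed; a pose out of reach is approached as far as the arm can. A call is refused whole if a number of a shift passes 41.7 or a number of a turn 7.16, either way. A call with a gripper value outside its range is refused whole. OPENING is the closure, from -1 (fully open) to 1 (shut), set as the call begins (- or left out, the last holds). The fingers move at their own pace and stop on an object; the grip force is fixed at half the most. Time passes only in rows, so rows that do not move let the fingers close. It gives the time, the measured TCP pose, the force, the opening and the grip force at its end, in the units of the state.
- sensors.observe(): the state, without advancing time (a new reading comes with each control period).
- capture(name): name is "side" or "top" or "wrist"; returns a dict with "pixels" (400x640x3 uint8, red, green, blue), "intrinsics" (3x3 intrinsics, pixels), "origin" and "rotation" of the camera in the world. Camera axes: x right, y up, looking along -z (the intrinsics and any distortion apply to the point x, -y, -z); pixel columns grow to the right and rows downward; lengths in m; the calibration is good to about 2 mm. A picture is of the moment at which its call begins. There is no depth.
- workorder.close_job(): hands the job in; it is judged then, once.
The state is a dict: "clock": time; "joints": joint angles; "qd": joint speeds; "tau": joint torques, N m; "ee_pos": TCP position; "tcp_rot": TCP orientation; "force": force on the tool from outside, world axes, zero at the start; "ft_torque": the same for the moment, N m; "opening": opening from 0.0 (shut) to 1.0 (fully open); "grasp_force": force on a finger pad.
Only numpy, scipy, OpenCV 4.12 (cv2) and the standard library are available. Lean on these libraries where they do the work, as an engineer would, in place of code of your own. Each camera call takes 0.05 s, during which the arm holds its last target. There are 200 camera calls.

## Task

Close the open cardboard specimen carton: first fold its narrow flap down flat, then fold the wide flap (the one with the round hole) down flat over it. Then take the long slender stylus from the tool stand, reach its tip straight down through the hole in the wide flap and press the recessed logger button fully down; finish while still gripping the stylus and holding the button down (do not let go). Do not press the button before both flaps are shut, and leave the knob-headed tool and everything else on the bench where they are.

Things in the scene. Friction and masses are not known exactly. Their poses are not given: they have to be found in the camera images.
- carton: Plain cardboard carton, 150 (own x) x 180 (own y) x 110 mm high, 4 mm walls, fixed to the bench; origin at the centre of its underside, z up. Own +y is the side of the wide flap, -y the side of the narrow flap. Inside, on the +y side, is a white logger 60 x 60 mm whose top is 74 mm above the bench, with the button in a round well in it; tubes stand on the -y side. Bench at z = 0.
- narrow_hinge (a point): Midpoint of the narrow flap's hinge line, on the top edge of the carton's -y wall, 110 mm above the bench. The hinge line runs along the carton's x.
- wide_hinge (a point): Midpoint of the wide flap's hinge line, on the top edge of the carton's +y wall, 115 mm above the bench. The hinge line runs along the carton's x.
- narrow_flap (a joint): Angle of the narrow flap (146 mm along the hinge, 80 mm from hinge to free edge, 4 mm thick), rad: 0 = folded flat over the carton, pi/2 = upright, up to 2.1 = leaning outward. Stiff crease: it stays where it is left (friction 0.04 N m, pushed over with less than 1 N near its free edge) and stops at 0. Flat, its upper (outer) face is 114 mm above the bench. It starts nearly upright.
- wide_flap (a joint): Angle of the wide flap (146 mm along the hinge, 115 mm from hinge to free edge, 4 mm thick, with one round hole of 16 mm diameter), rad: same sense and stiffness as the narrow flap. Flat, its upper (outer) face is 119 mm above the bench. It starts nearly upright.
- aperture (a point): Centre of the 16 mm hole in the wide flap, on the flap's outer face (the upper face once shut), 45 mm from the hinge and 15 mm off the flap's middle towards the carton's -x; it moves with the flap. With the flap shut it lies right above the button.
- button_top (a point): Centre of the top of the logger's button, a grey disc of 13 mm diameter in a well of 18 mm diameter: 68 mm above the bench when up, 6 mm below the logger's top and 51 mm below the outer face of the shut wide flap. At carton x = -15 mm, y = +45 mm.
- start_button (a joint): How far the button is pressed, m: 0 = up, 0.005 = fully down. Springs back; needs about 1.2 N to start and 4.2 N fully down, then it meets a hard stop.
- stand: Fixed aluminium tool stand on a black foot, 56 (own x) x 136 (own y) x 50 mm high; origin at the centre of its underside. Two upright holes of 8 mm diameter and 45 mm depth at own y = +42 and -42 mm; the stylus stands in one, the tamper in the other (either way round).
- stylus_center (a point): The stylus, standing upright and loose in the stand: straight metal tool 145 mm long, about 50 g; lower 75 mm a round shaft of 6 mm diameter with a blunt end, upper 70 mm a round handle of 13 mm diameter. This point is on its axis half-way up the handle, 110 mm above the tip and 35 mm below the top. To come out of the stand it is lifted straight up 45 mm.
- stylus_tip (a point): The lower end of the stylus's shaft, on its axis (5 mm above the bench while it stands in the stand).
- stylus: The stylus itself; origin at its tip, own z along it towards the handle.
- tamper_center (a point): The other tool in the stand, to be left alone: a short one, 84 mm long with a mushroom knob of 26 mm diameter on top; its top is 89 mm above the bench. This point is half-way up it.
- petri_dish: Bystander: round dish, 59 mm across, 15 mm high; origin at the centre of its underside. Leave alone.
- bench_timer: Bystander: small white bench timer, 62 x 66 x 23 mm; origin at the centre of its underside. Leave alone.
- slide_box: Bystander: flat slide box with a lid, 68 x 98 x 30 mm; origin at the centre of its underside. Leave alone.
- dropper_stain: Bystander: dropper bottle, 37 mm across, 88 mm high; origin at the centre of its underside. Leave alone.
- marker: Bystander: marker pen lying down, 135 mm long, 17 mm thick; origin at the centre of its underside. Leave alone.
- cup_a: Bystander: lidded specimen cup, 59 mm across, 72 mm high; origin at the centre of its underside. Leave alone.

How it is judged:
By the outcome, as a careful person would: the job done as asked, in the order asked, and still so for the second after the job is handed in, while the arm keeps its last pose, push and grip.
It also fails if it takes over 64 s, if anything falls off the work surface, if the arm or the gripper's body presses on something with over 40 N, if the wrist force passes 120 N, or if a joint passes its speed limit or range.

## Working session

There is one attempt and no reset: what is moved stays moved. The work goes in short steps, Python scripts to look and compute and a shell command to move; the robot and the scene stay as the last step left them, time stands still between calls to the robot, and variables do not carry over. Pictures are saved under pics/ and viewed, at most 10 in all, crops included, and the job is handed in when it is done.

```bash
ls; mkdir -p pics
python3 - <<'E'
from rig import sensors, capture
import cv2,numpy as np
s=sensors.observe(); print(s['clock'],s['ee_pos'],s['tcp_rot'],s['force'],s['opening'])
for n in ['side','top']:
    c=capture(n); np.savez('pics/'+n+'0.npz',**c); cv2.imwrite('pics/%s0.png'%n,c['pixels'][:,:,::-1]); print(n,c['intrinsics'],c['origin'],c['rotation'],[k for k in c])
E
```

```text
pics
0.0 [0.19968998 0.56507748 0.23044607] [-5.31101040e-01 -3.09586647e+00  2.76774268e-03] [ 0.57267587 -0.33005368  0.24350138] 0.9969780674709158
side [[397.75331147   0.         316.39431336]
 [  0.         397.75331147 204.24675013]
 [  0.           0.           1.        ]] [0.91807535 0.95529672 1.02686146] [0.2323372  1.06619795 2.47918451] ['pixels', 'intrinsics', 'origin', 'rotation']
top [[446.43953456   0.         322.11840474]
 [  0.         446.43953456 189.12694253]
 [  0.           0.           1.        ]] [0.37833802 0.08435011 1.6247945 ] [ 0.07245389 -0.0501031  -1.56598597] ['pixels', 'intrinsics', 'origin', 'rotation']
```

View pics/top0.png

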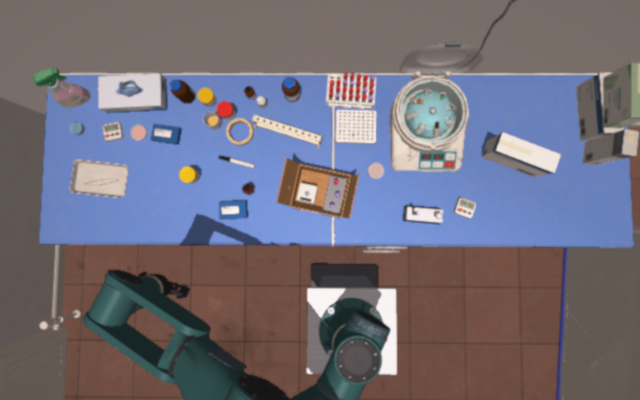

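View pics/side0.png

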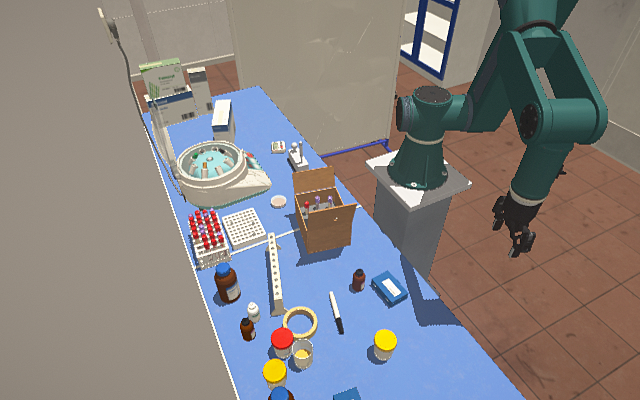

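Top view: carton at about (317,190), with the white logger on its left half and the tubes on the right, so its own +y is about world +y. Tool stand at (424,214), petri dish at (376,170), timer at (466,207). Side view: carton at (323,215), stand at (297,155). I'll enlarge both.

```bash
cat > h.py <<'E'
import numpy as np,cv2
from scipy.spatial.transform import Rotation as R
def ray(c,u,v):
    K=c['intrinsics']; d=np.array([(u-K[0,2])/K[0,0],-(v-K[1,2])/K[1,1],-1.])
    return np.array(c['origin']),R.from_rotvec(c['rotation']).apply(d)
def onz(c,u,v,z):
    o,d=ray(c,u,v); return o+d*(z-o[2])/d[2]
def proj(c,p):
    q=R.from_rotvec(c['rotation']).inv().apply(np.array(p)-c['origin']); K=c['intrinsics']
    return np.array([K[0,2]+K[0,0]*q[...,0]/-q[...,2],K[1,2]+K[1,1]*-q[...,1]/-q[...,2]]).T
def tri(c1,p1,c2,p2):
    o,d=ray(c1,*p1);o2,d2=ray(c2,*p2);d/=np.linalg.norm(d);d2/=np.linalg.norm(d2)
    A=np.stack([d,-d2],1);t=np.linalg.lstsq(A,o2-o,rcond=None)[0]
    return (o+d*t[0]+o2+d2*t[1])/2,np.linalg.norm(o+d*t[0]-o2-d2*t[1])
E
python3 - <<'E'
import numpy as np,cv2
t=np.load('pics/top0.npz')['pixels'];s=np.load('pics/side0.npz')['pixels']
def up(im,x0,y0,w,h,W,H): return cv2.resize(im[y0:y0+h,x0:x0+w],(W,H),interpolation=cv2.INTER_CUBIC)
a=up(t,270,150,100,75,400,300);b=up(t,390,180,100,75,400,300)
c=up(s,275,130,100,75,400,300);d=up(s,280,190,100,75,400,300)
cv2.imwrite('pics/crop0.png',np.vstack([np.hstack([a,b]),np.hstack([c,d])])[:,:,::-1])
E
```

```text
(no output)
```

View pics/crop0.png

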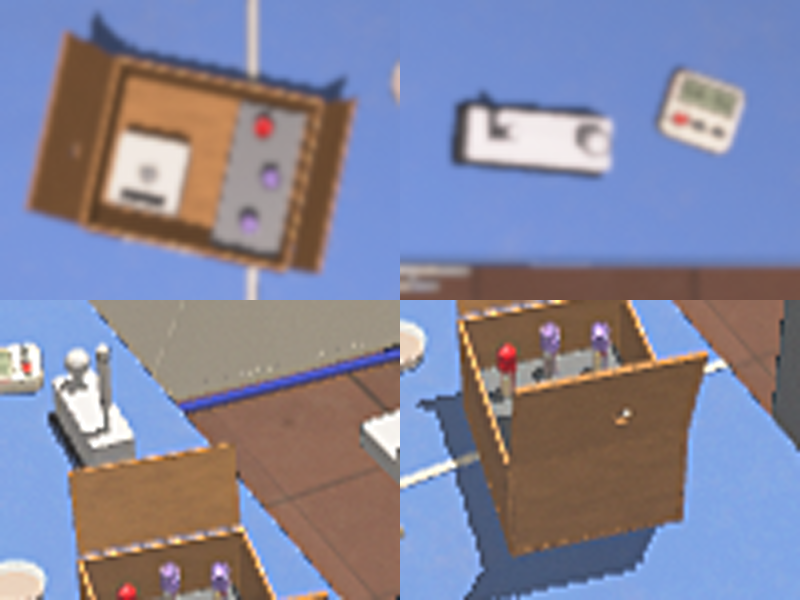

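Run:
```python
from h import *
t=dict(np.load('pics/top0.npz'));s=dict(np.load('pics/side0.npz'))
T=lambda x,y:(270+x/4,150+y/4); T2=lambda x,y:(390+(x-400)/4,180+y/4); S=lambda x,y:(275+x/4,130+(y-300)/4)
S2=lambda x,y:(280+(x-400)/4,190+(y-300)/4)
pr=lambda n,v:print(n,np.round(v,4))
pr('button',onz(t,*T(148,173),.068))
lc=[onz(t,*T(*p),.074) for p in [(120,128),(190,142),(178,218),(105,203)]]; pr('logger',np.mean(lc,0)); 
for p in [(122,60),(325,100),(287,270),(85,222)]: pr('rim',onz(t,*T(*p),.111))
sc=[onz(t,*T2(*p),.05) for p in [(467,105),(612,118),(607,172),(465,163)]]; pr('stand',np.array(sc)); pr('mean',np.mean(sc,0))
pr('sty side',onz(s,*S(103,347),.15)); pr('sty top',onz(t,*T2(500,132),.15));
pr('tam side',onz(s,*S(76,355),.089)); pr('tam top',onz(t,*T2(594,138),.089))
pr('stand side near corner', [onz(s,*S(*p),.05) for p in [(97,440),(133,428)]])
# flap corners tri
pr('wideR',tri(t,T(68,33),s,S2(512,392))[0]);pr('wideF',tri(t,T(28,208),s,S2(707,355))[0])
pr('narR',tri(t,T(355,100),s,S(70,472))[0]);pr('narF',tri(t,T(320,270),s,S(232,445))[0])
pr('hingew',[onz(s,*S2(*p),.115) for p in [(512,460),(690,420)]])
```

```text
button [0.4854 0.1596 0.068 ]
logger [0.4853 0.1591 0.074 ]
rim [0.5792 0.1805 0.111 ]
rim [0.5453 0.0071 0.111 ]
rim [0.4007 0.0393 0.111 ]
rim [0.4406 0.2107 0.111 ]
stand [[ 0.4421 -0.191   0.05  ]
 [ 0.4311 -0.3179  0.05  ]
 [ 0.3838 -0.3128  0.05  ]
 [ 0.3912 -0.1888  0.05  ]]
mean [ 0.412  -0.2526  0.05  ]
sty side [ 0.4159 -0.2092  0.15  ]
sty top [ 0.4159 -0.2004  0.15  ]
tam side [ 0.4113 -0.2903  0.089 ]
tam top [ 0.4127 -0.2923  0.089 ]
stand side near corner [[ 0.4317 -0.1996  0.05  ]
 [ 0.3916 -0.2004  0.05  ]]
wideR [0.587  0.2162 0.2202]
wideF [0.4458 0.2473 0.2211]
narR [ 0.5369 -0.0132  0.1836]
narF [0.3988 0.0154 0.1816]
hingew [[0.5774 0.1867 0.115 ]
 [0.4328 0.2131 0.115 ]]
```

Wide flap is on +y, both flaps lean about 107° outward, the carton yaw is about -12.4° and its centre is about (0.491, 0.111). The stylus is at about (0.416, -0.205), on the carton side of the stand. I'll move with the fingers shut, over the top, to outside the narrow flap.

```bash
python3 -m handwheel '0 0 -30 -7.1; -38 0 -10 0; -38 0 -10 0; -38 0 -10 0; -38 0 0 0; -38 0 0 0; -38 0 0 0; -38 0 0 0; -38 0 0 0; -38 0 0 0' 1
python3 -m handwheel '-38 0 0 0; 0 -39 0 0; 0 -39 0 0; 0 -39 0 0; 0 -39 0 0; 0 -39 0 0; 0 -39 0 0; 0 -39 0 0; 0 -39 0 0; 0 -39 0 0'
python3 -m handwheel '0 -39 0 0; 0 -39 0 0; 0 -39 0 0; 0 -39 0 0; 0 -39 0 0; 0 0 0 0; 0 0 0 0'
cat > st.py <<'E'
from h import *
from rig import sensors
s=sensors.observe(); p=np.array(s['ee_pos']); M=R.from_rotvec(s['tcp_rot']).as_matrix()
d=p[:2]-[.491,.111]; ex=np.array([.977,-.213]); ey=np.array([.213,.977])
print(round(s['clock'],2),'pos',p.round(4),'carton',(d@ex).round(4),(d@ey).round(4),'F',np.round(s['force'],2),'open',round(s['opening'],3),'grip',s['grasp_force'])
print('xhead',np.degrees(np.arctan2(M[1,0],M[0,0])).round(2),'zax',M[:,2].round(3))
E
python3 st.py
```

```text
clock: 0.93
ee_pos: [0.5355, 0.4915, 0.2906]
tcp_rot: [-0.339, -3.122, 0.001]
force: [0.2, 0.2, -0.2]
opening: -0.001
grasp_force: 0.0
clock: 1.77
ee_pos: [0.4949, 0.1397, 0.2909]
tcp_rot: [-0.338, -3.123, 0.001]
force: [1.0, -0.3, -0.3]
opening: -0.002
grasp_force: 0.0
clock: 2.35
ee_pos: [0.4536, -0.0508, 0.2911]
tcp_rot: [-0.346, -3.122, -0.0]
force: [0.5, 0.8, 0.6]
opening: 0.0
grasp_force: 0.0
2.35 pos [ 0.4536 -0.0508  0.2911] carton -0.0021 -0.166 F [0.53 0.77 0.58] open 0.0 grip 0.0
xhead 167.36 zax [-0.001  0.    -1.   ]
```

```bash
python3 -m handwheel '0 0 40 0; 0 0 40 0; 0 0 40 0; 0 0 4 0; 0 15 0 0; 0 15 0 0; 0 15 -1 0; 0 10 -2 0; 0 10 -2 0; 0 10 -1 0'
python3 -m handwheel '0 10 2 0; 0 10 5 0; 0 9 6 0; 0 8 7 0; 0 6 9 0; 0 5 10 0; 0 4 10 0; 0 2 8 0; 0 1 6 0; 0 0 3 0'
python3 st.py
```

```text
clock: 3.18
ee_pos: [0.471, 0.0253, 0.1744]
tcp_rot: [0.337, 3.122, -0.0]
force: [-0.5, -0.7, -0.8]
opening: -0.0
grasp_force: 0.3
clock: 4.02
ee_pos: [0.482, 0.0774, 0.1116]
tcp_rot: [-0.337, -3.123, 0.002]
force: [-24.1, -2.8, 97.0]
opening: -0.002
grasp_force: 48.4
4.02 pos [0.482  0.0774 0.1116] carton -0.0016 -0.0347 F [-24.12  -2.8   97.  ] open -0.002 grip 48.38870455452707
xhead 167.67 zax [-0.    -0.001 -1.   ]
```

The press was too stiff (97 N), so I'm backing off at once.

```bash
python3 -m handwheel '0 0 -4 0; 0 -6 -10 0; 0 -8 -20 0; 0 -10 -30 0;0 0 -40 0; 0 0 -40 0; 0 0 -25 0;0 0 0 0'
python3 st.py
python3 - <<'E'
from rig import capture
import cv2,numpy as np
o=[]
for n,(x,y) in dict(side=(270,130),top=(260,140)).items():
    c=capture(n); np.savez('pics/'+n+'1.npz',**c); o.append(cv2.resize(c['pixels'][y:y+110,x:x+110],(400,400),interpolation=cv2.INTER_CUBIC))
cv2.imwrite('pics/c1.png',np.hstack(o)[:,:,::-1])
E
```

```text
clock: 4.68
ee_pos: [0.4803, 0.054, 0.2814]
tcp_rot: [0.338, 3.114, 0.001]
force: [0.9, -0.2, -0.2]
opening: 0.001
grasp_force: 0.0
4.68 pos [0.4803 0.054  0.2814] carton 0.0017 -0.0579 F [ 0.95 -0.23 -0.24] open 0.001 grip 0.0
xhead 167.6 zax [ 0.01 -0.   -1.  ]
```

View pics/c1.png

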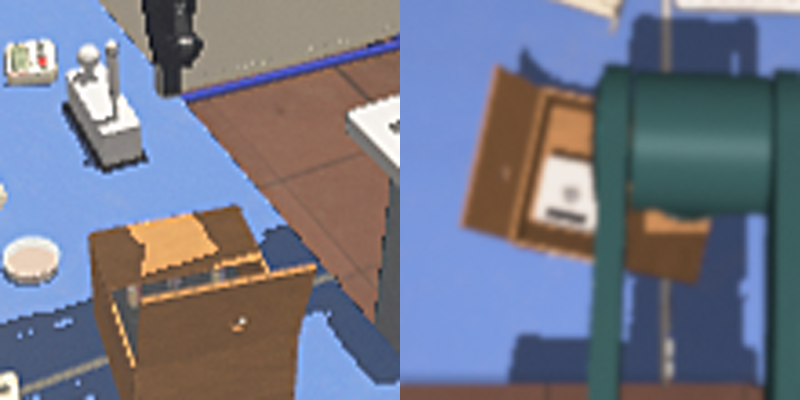

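Narrow flap is flat (side view, lit patch at about (172,240) in the crop), and the stylus is untouched in the near hole. Next, the wide flap.

```bash
python3 -m handwheel '0 40 0 0; 0 40 0 0; 0 40 0 0; 0 40 0 0; 0 40 0 0; 0 41 0 0; 0 0 0 0; 0 0 35 0; 0 0 35 0; 0 0 9 0'
python3 -m handwheel '0 -15 0 0; 0 -15 0 0; 0 -15 0 0; 0 -12 -2 0; 0 -12 -3 0; 0 -12 -2 0; 0 -12 0 0; 0 -12 1 0; 0 -11 4 0; 0 -11 6 0'
python3 st.py
```

```text
clock: 5.62
ee_pos: [0.5238, 0.288, 0.1898]
tcp_rot: [-0.336, -3.113, 0.01]
force: [-1.5, 0.0, -0.7]
opening: -0.002
grasp_force: 0.0
clock: 6.45
ee_pos: [0.5015, 0.1648, 0.1935]
tcp_rot: [0.339, 3.122, 0.0]
force: [0.1, -0.5, 0.9]
opening: -0.0
grasp_force: 0.2
6.45 pos [0.5015 0.1648 0.1935] carton -0.0012 0.0548 F [ 0.12 -0.48  0.87] open -0.0 grip 0.23440770631168562
xhead 167.62 zax [ 0.001  0.    -1.   ]
```

```bash
python3 -m handwheel '0 -10 5 0; 0 -10 7 0; 0 -9 8 0; 0 -8 9 0; 0 -7 10 0; 0 -4 10 0; 0 -3 9 0; 0 -2 8 0;0 0 3 0;0 0 0 0'
python3 st.py
```

```text
clock: 7.28
ee_pos: [0.4892, 0.1139, 0.1232]
tcp_rot: [-0.338, -3.121, 0.001]
force: [-0.2, 0.2, 0.1]
opening: -0.005
grasp_force: 0.0
7.28 pos [0.4892 0.1139 0.1232] carton -0.0024 0.0025 F [-0.22  0.25  0.1 ] open -0.005 grip 0.0
xhead 167.63 zax [-0.002 -0.    -1.   ]
```

```bash
python3 -m handwheel '0 0 2 0;0 0 0 0';python3 -m handwheel '0 0 1 0;0 0 0 0'; python3 -m handwheel '0 0 1 0;0 0 0 0'
```

```text
clock: 7.45
ee_pos: [0.4902, 0.1143, 0.1223]
tcp_rot: [0.338, 3.123, 0.0]
force: [-0.1, 0.2, 0.2]
opening: 0.0
grasp_force: 0.0
clock: 7.62
ee_pos: [0.4903, 0.1142, 0.1216]
tcp_rot: [0.338, 3.123, 0.0]
force: [-0.5, -0.2, -0.4]
opening: -0.0
grasp_force: 0.0
clock: 7.78
ee_pos: [0.4901, 0.1141, 0.1204]
tcp_rot: [0.338, 3.123, -0.0]
force: [0.3, -0.0, 1.2]
opening: -0.001
grasp_force: 0.1
```

```bash
python3 -m handwheel '0 0 1 0;0 0 0 0;0 0 0 0';python3 -m handwheel '0 0 0.7 0;0 0 0 0;0 0 0 0'
```

```text
clock: 8.03
ee_pos: [0.4899, 0.114, 0.1193]
tcp_rot: [-0.338, -3.123, 0.0]
force: [0.7, 0.1, 0.4]
opening: -0.003
grasp_force: 0.0
clock: 8.28
ee_pos: [0.49, 0.1141, 0.1189]
tcp_rot: [0.338, 3.123, -0.0]
force: [-2.1, -0.5, 5.0]
opening: -0.0
grasp_force: 2.4
```

```bash
python3 -m handwheel '0 0 0.5 0;0 0 0 0;0 0 -2 0; 0 0 -20 0; 0 0 -35 0; 0 0 -35 0; 0 0 -35 0; 0 0 -20 0; 0 0 0 0;0 0 0 0'
python3 - <<'E'
from h import *
from rig import capture
c=capture('wrist'); np.savez('pics/w2.npz',**c); cv2.imwrite('pics/w2.png',c['pixels'][:,:,::-1])
print(c['origin'],proj(c,[.486,.157,.119]))
E
python3 st.py
```

```text
clock: 9.12
ee_pos: [0.4908, 0.1141, 0.2662]
tcp_rot: [0.338, 3.12, 0.001]
force: [-0.5, 0.3, -0.6]
opening: 0.001
grasp_force: 0.0
[0.40863584 0.13199726 0.40807814] [371.66085072 162.46473917]
9.17 pos [0.4897 0.114  0.2648] carton -0.0019 0.0027 F [-0.34  0.35 -0.34] open -0.0 grip 0.0
xhead 167.63 zax [-0. -0. -1.]
```

View pics/w2.png

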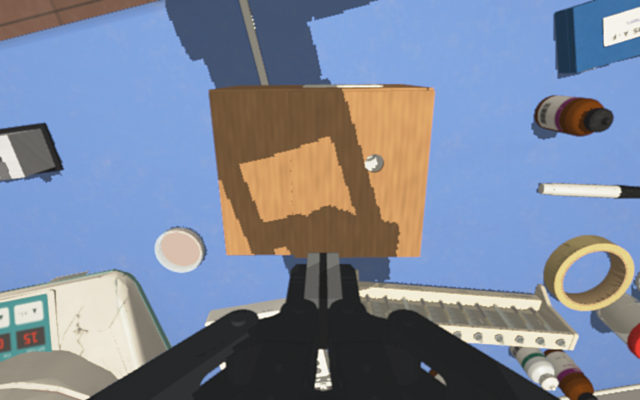

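Both flaps are flat; the hole is at about (373,162) and the button shows through it. On to the stylus, opening halfway on the way.

```bash
python3 -m handwheel '1 -36 0 0; 1 -36 0 0; 1 -36 0 0; 1 -36 0 0; 1 -36 0 0; 0 -36 0 0; 0 -36 0 0; 0 -37 0 0; 0 -37 0 0; 0 0 0 0' 0
python3 -m handwheel '0 0 0 0;0 0 0 0'
python3 - <<'E'
from h import *
from rig import capture
c=capture('wrist'); np.savez('pics/w3.npz',**c)
print(proj(c,np.array([[.416,-.203,.15],[.416,-.203,.05]])))
o=[c['pixels'][60:360,200:500]]
w=np.load('pics/w2.npz'); o.append(cv2.resize(w['pixels'][142:182,353:393],(300,300),interpolation=cv2.INTER_NEAREST))
cv2.imwrite('pics/w3.png',np.hstack(o)[:,:,::-1])
g=cv2.cvtColor(w['pixels'],cv2.COLOR_RGB2HSV)[142:182,353:393]
m=((g[:,:,1]<70)).astype(np.uint8); n,l,s,ce=cv2.connectedComponentsWithStats(m); print(s,ce+[353,142])
E
python3 st.py
```

```text
clock: 10.0
ee_pos: [0.4135, -0.2087, 0.2634]
tcp_rot: [-0.345, -3.12, 0.003]
force: [0.5, -0.8, 0.4]
opening: 0.502
grasp_force: 0.0
clock: 10.17
ee_pos: [0.4143, -0.2025, 0.2636]
tcp_rot: [-0.34, -3.12, -0.003]
force: [0.4, 0.5, -0.9]
opening: 0.497
grasp_force: 0.0
[[322.30728992 194.03611919]
 [322.22271829 163.27714225]]
[[   0    0   40   40 1349]
 [  11   13   19   17  251]] [[372.31949592 161.2698295 ]
 [373.47011952 162.73705179]]
10.22 pos [ 0.4146 -0.202   0.2639] carton -0.008 -0.322 F [-0.09  0.34  0.1 ] open 0.501 grip 0.0
xhead 167.65 zax [-0.002  0.002 -1.   ]
```

View pics/w3.png

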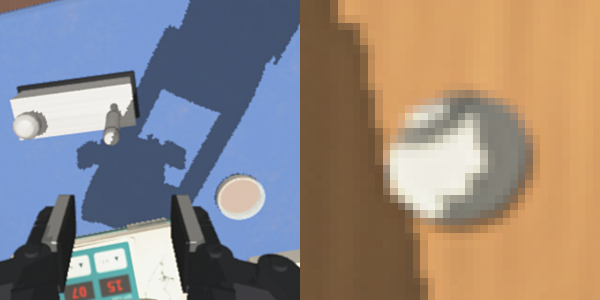

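Run:
```python
from h import *
c=dict(np.load('pics/w3.npz')); w=dict(np.load('pics/w2.npz'))
st=onz(c,311,198,.15);tm=onz(c,226.5,185,.087);base=onz(c,315,165,.05)
print('sty',st,'hole in stand',base,'tam',tm,np.linalg.norm((st-tm)[:2]))
print(c['intrinsics'][0,0],proj(c,np.array([[.4146,-.202,.15],[.4214,-.202,.15]])))
hh=onz(w,373.5,162.7,.119);print('hole',hh)
d=st[:2]-[.4146,-.202];print('tool shift',(d@[-.977,.213])*1e3,(d@[.213,.977])*1e3)
# hole handle mask: bright top
px=c['pixels'];cv2.imwrite('pics/w3b.png',cv2.resize(px[150:220,270:340],(560,560),interpolation=cv2.INTER_NEAREST)[:,:,::-1])
```

```text
sty [ 0.41723888 -0.21209266  0.15      ] hole in stand [ 0.41616166 -0.21062787  0.05      ] tam [ 0.40828604 -0.29313996  0.087     ] 0.08154029460467686
355.5646654634459 [[323.19660703 192.05110611]
 [325.11811351 200.32278492]]
hole [0.48652758 0.15846202 0.119     ]
tool shift -4.727920838994664 -9.298442637037178
```

View pics/w3b.png

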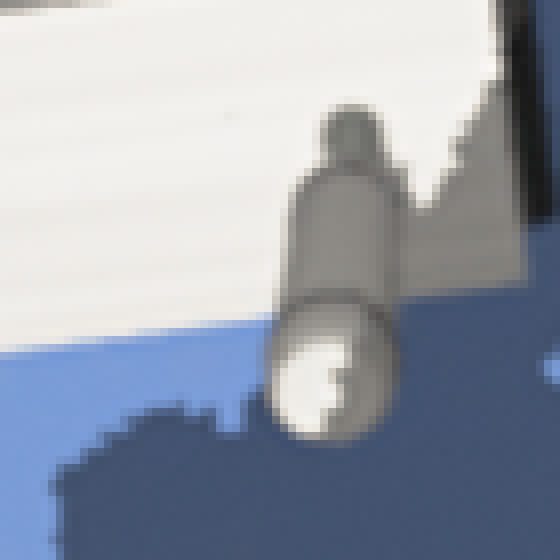

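```bash
python3 -m handwheel '-4 -9 0 0; 0 0 30 0; 0 0 30 0; 0 0 30 0; 0 0 30 0; 0 0 30 0; 0 0 18 0; 0 0 0 0; 0 0 0 0'
python3 -m handwheel '0 0 0 0;0 0 0 0;0 0 0 0;0 0 0 0;0 0 0 0;0 0 0 0' 1; python3 st.py
```

```text
clock: 10.97
ee_pos: [0.4171, -0.212, 0.0965]
tcp_rot: [-0.336, -3.121, -0.002]
force: [0.2, -0.3, 0.2]
opening: 0.499
grasp_force: 0.0
clock: 11.47
ee_pos: [0.4184, -0.2135, 0.0986]
tcp_rot: [0.339, 3.12, -0.002]
force: [0.7, 0.7, 7.5]
opening: 0.133
grasp_force: 58.4
11.47 pos [ 0.4184 -0.2135  0.0986] carton -0.0018 -0.3325 F [0.66 0.66 7.45] open 0.133 grip 58.37603151798248
xhead 167.62 zax [ 0.003 -0.002 -1.   ]
```

```bash
python3 -m handwheel '0 0 -8 0; 0 0 -12 0; 0 0 -15 0; 0 0 -15 0; 0 0 -20 0; 0 0 -30 0; 0 0 -30 0; 0 0 -30 0; 0 0 0 0; 0 0 0 0'
python3 st.py
python3 - <<'E'
from h import *
from rig import capture
o=[]
from rig import sensors
p=np.array(sensors.observe()['ee_pos'])
for n in ['side','wrist']:
    c=capture(n); np.savez('pics/%s4.npz'%n,**c)
    q=proj(c,p+[0,0,-.04]).astype(int);print(n,q)
    x=int(np.clip(q[0]-40,0,560));y=int(np.clip(q[1]-40,0,320))
    print(x,y); o.append(cv2.resize(c['pixels'][y:y+80,x:x+80],(400,400),interpolation=cv2.INTER_NEAREST))
cv2.imwrite('pics/c4.png',np.hstack(o)[:,:,::-1])
E
```

```text
clock: 12.3
ee_pos: [0.4182, -0.2138, 0.2595]
tcp_rot: [0.338, 3.119, -0.004]
force: [0.5, 0.3, -0.7]
opening: 0.136
grasp_force: 58.5
12.3 pos [ 0.4182 -0.2138  0.2595] carton -0.002 -0.3328 F [ 0.5   0.28 -0.74] open 0.136 grip 58.461171984672546
xhead 167.63 zax [ 0.004 -0.003 -1.   ]
side [298 125]
258 85
wrist [321 235]
281 195
```

View pics/c4.png

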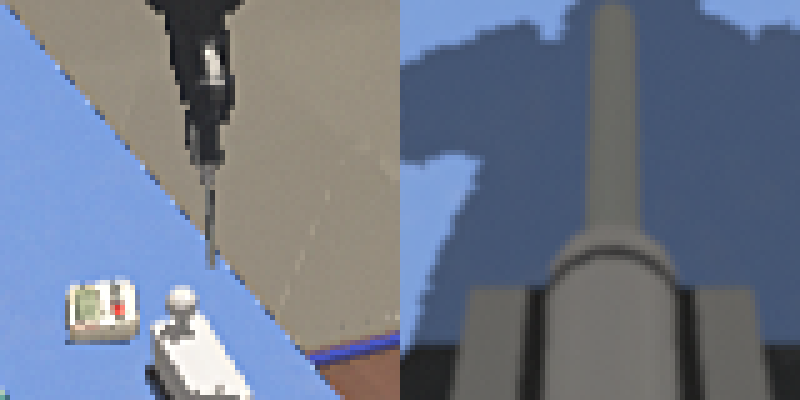

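Stylus held; tip in the wrist view at about (324,196.5), in the side view at about (300.4,138.6).

Run:
```python
from h import *
s=dict(np.load('pics/side4.npz'));w=dict(np.load('pics/wrist4.npz'))
print(tri(w,(324,197),s,(300.4,138.3)), onz(w,324,197,.166),onz(s,300.4,138.3,.166))
print(proj(w,[.4182,-.2138,.166]),proj(s,[.4182,-.2138,.166]))
```

```text
(array([ 0.41532522, -0.21190526,  0.16389918]), np.float64(0.00029333474053143)) [ 0.41448474 -0.21167042  0.166     ] [ 0.41663662 -0.209205    0.166     ]
[322.16197056 202.51794693] [299.51761946 137.80087274]
```

```bash
python3 -m handwheel '1 38 0 0; 1 38 0 0; 1 38 0 0; 1 38 0 0; 1 38 0 0; 1 38 0 0; 1 38 0 0; 1 38 0 0; 1 38 0 0; 0 35 0 0'
python3 -m handwheel '0 0 0 0; 0 0 10 0; 0 0 10 0; 0 0 8 0; 0 0 0 0; 0 0 0 0'
python3 st.py
python3 - <<'E'
from h import *
from rig import capture
c=capture('wrist'); np.savez('pics/w5.npz',**c)
print(proj(c,np.array([.4865,.1585,.119])))
a=cv2.resize(c['pixels'][150:230,280:360],(400,400),interpolation=cv2.INTER_NEAREST)
c=capture('side'); np.savez('pics/s5.npz',**c); q=proj(c,[.4865,.1585,.119]); print(q)
x,y=int(q[0])-40,int(q[1])-50; print(x,y)
b=cv2.resize(c['pixels'][y:y+80,x:x+80],(400,400),interpolation=cv2.INTER_NEAREST)
cv2.imwrite('pics/c5.png',np.hstack([a,b])[:,:,::-1])
E
```

```text
clock: 13.23
ee_pos: [0.4877, 0.1593, 0.2553]
tcp_rot: [-0.337, -3.12, 0.002]
force: [-0.2, 0.6, -0.0]
opening: 0.138
grasp_force: 58.6
clock: 13.73
ee_pos: [0.4881, 0.1559, 0.2278]
tcp_rot: [-0.341, -3.12, 0.002]
force: [0.2, 0.2, 0.0]
opening: 0.131
grasp_force: 58.7
13.73 pos [0.4881 0.1559 0.2278] carton -0.0124 0.0432 F [0.16 0.17 0.05] open 0.131 grip 58.74915361404419
xhead 167.53 zax [-0.003 -0.001 -1.   ]
[325.95354697 190.95448766]
[329.55218933 213.85244501]
289 163
```

View pics/c5.png

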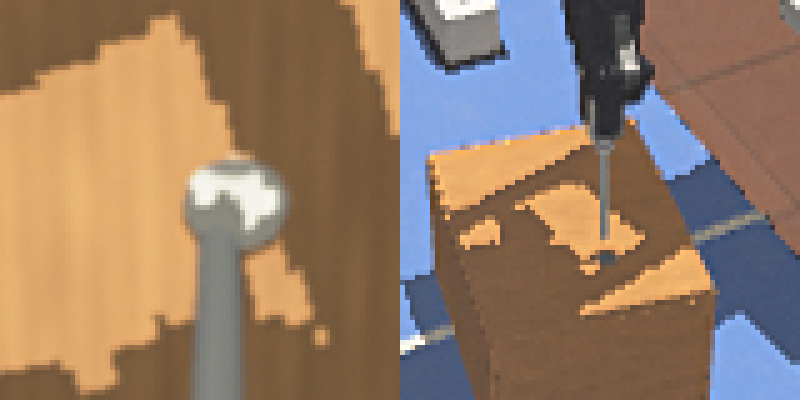

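Run:
```python
from h import *
w=dict(np.load('pics/w5.npz')); s=dict(np.load('pics/s5.npz'))
h=onz(w,327.2,190.8,.119)
S=lambda x,y:(289+(x-400)/5,163+y/5)
print('hole',h,'hole side',onz(s,*S(605,257),.119))
for z in(.130,.132,.134):
    t=onz(w,324,197,z); d=(h-t)[:2]; print(t,'side',onz(s,*S(604,237),z),'shift',(d@[-.977,.213])*1e3,(d@[.213,.977])*1e3)
print(tri(w,(324,197),s,S(604,237)))
```

```text
hole [0.48658241 0.15942878 0.119     ] hole side [0.48639149 0.16136237 0.119     ]
[0.48713976 0.15684925 0.13      ] side [0.48366844 0.15469563 0.13      ] shift 1.0939745001988748 2.401482760532569
[0.48647125 0.15699231 0.132     ] side [0.48463717 0.15648097 0.132     ] shift 0.4103645417925821 2.404106138891263
[0.48580273 0.15713537 0.134     ] side [0.4856059  0.15826631 0.134     ] shift -0.2732454166137588 2.4067295172499965
(array([0.48561689, 0.15741533, 0.13351374]), np.float64(0.0009014168564628758))
```

```bash
python3 -m handwheel '0 2.5 0 0; 0 0 5 0; 0 0 8 0; 0 0 8 0; 0 0 0 0; 0 0 0 0'; python3 -m handwheel '0 0 10 0; 0 0 10 0; 0 0 10 0; 0 0 7 0; 0 0 0 0; 0 0 0 0'; python3 -m handwheel '0 0 2 0; 0 0 2 0; 0 0 2 0; 0 0 0 0; 0 0 0 0'; python3 st.py
```

```text
clock: 14.33
ee_pos: [0.4889, 0.1596, 0.2071]
tcp_rot: [-0.338, -3.121, 0.001]
force: [0.2, 0.2, 0.2]
opening: 0.132
grasp_force: 58.8
clock: 14.83
ee_pos: [0.4892, 0.1596, 0.1703]
tcp_rot: [-0.338, -3.122, 0.001]
force: [-0.2, -0.1, 0.1]
opening: 0.134
grasp_force: 58.8
clock: 15.25
ee_pos: [0.4897, 0.1597, 0.1651]
tcp_rot: [0.338, 3.123, -0.0]
force: [-0.0, -0.3, -0.6]
opening: 0.132
grasp_force: 58.8
15.25 pos [0.4897 0.1597 0.1651] carton -0.0116 0.0473 F [-0.02 -0.31 -0.63] open 0.132 grip 58.7510347366333
xhead 167.63 zax [ 0. -0. -1.]
```

```bash
for i in 1; do python3 -m handwheel '0 0 1.5 0; 0 0 1.5 0; 0 0 0 0; 0 0 0 0'; done; python3 -m handwheel '0 0 1 0; 0 0 0 0; 0 0 0 0'; python3 -m handwheel '0 0 1 0; 0 0 0 0; 0 0 0 0';  python3 -m handwheel '0 0 1 0; 0 0 0 0; 0 0 0 0'
```

```text
clock: 15.58
ee_pos: [0.4896, 0.1596, 0.162]
tcp_rot: [-0.338, -3.123, 0.0]
force: [0.3, 0.2, 0.1]
opening: 0.133
grasp_force: 58.8
clock: 15.83
ee_pos: [0.4899, 0.1597, 0.1612]
tcp_rot: [0.338, 3.123, -0.0]
force: [0.3, -0.3, 0.8]
opening: 0.134
grasp_force: 58.8
clock: 16.08
ee_pos: [0.4898, 0.1597, 0.1602]
tcp_rot: [0.338, 3.123, -0.0]
force: [0.1, 0.6, 1.6]
opening: 0.137
grasp_force: 58.8
clock: 16.33
ee_pos: [0.4899, 0.1597, 0.1592]
tcp_rot: [0.338, 3.123, -0.0]
force: [-0.3, -0.1, 2.2]
opening: 0.132
grasp_force: 58.9
```

Button contact at TCP z of about 0.1615, so about 2.3 mm is pressed. Continuing to the hard stop.

```bash
python3 -m handwheel '0 0 1 0; 0 0 0 0; 0 0 0 0'; python3 -m handwheel '0 0 1 0; 0 0 0 0; 0 0 0 0';  python3 -m handwheel '0 0 0.7 0; 0 0 0 0; 0 0 0 0';  python3 -m handwheel '0 0 0.5 0; 0 0 0 0; 0 0 0 0'
```

```text
clock: 16.58
ee_pos: [0.4899, 0.1597, 0.1582]
tcp_rot: [0.338, 3.123, -0.0]
force: [-0.5, -0.5, 2.9]
opening: 0.137
grasp_force: 59.0
clock: 16.83
ee_pos: [0.4898, 0.1597, 0.1571]
tcp_rot: [0.339, 3.123, -0.0]
force: [-0.4, -0.9, 3.8]
opening: 0.136
grasp_force: 59.0
clock: 17.08
ee_pos: [0.4899, 0.1597, 0.1566]
tcp_rot: [0.338, 3.123, 0.0]
force: [0.0, -1.0, 5.2]
opening: 0.133
grasp_force: 59.3
clock: 17.33
ee_pos: [0.4901, 0.1597, 0.1565]
tcp_rot: [0.338, 3.123, 0.0]
force: [-1.5, 0.2, 8.3]
opening: 0.131
grasp_force: 59.6
```

```bash
python3 -m handwheel '0 0 0.4 0; 0 0 0 0; 0 0 0 0; 0 0 0 0; 0 0 0 0; 0 0 0 0'; python3 -m handwheel '0 0 0 0; 0 0 0 0; 0 0 0 0; 0 0 0 0; 0 0 0 0; 0 0 0 0'
```

```text
clock: 17.83
ee_pos: [0.4903, 0.1597, 0.1564]
tcp_rot: [0.338, 3.122, 0.0]
force: [-1.5, -1.1, 10.1]
opening: 0.139
grasp_force: 59.8
clock: 18.33
ee_pos: [0.4902, 0.1597, 0.1564]
tcp_rot: [0.338, 3.122, 0.0]
force: [-1.3, -0.8, 10.8]
opening: 0.139
grasp_force: 59.8
```

```bash
python3 -c "
from rig import workorder; print(workorder.close_job())"
```

```text
the job is handed in; nothing more can be done
None
```

I folded the narrow flap and then the wide flap flat, and handed the job in at 18.3 s with the stylus still gripped and holding the button on its hard stop at about 10 N; the one rough moment was a 97 N fingertip press on the narrow flap, under the 120 N wrist limit, and I saw no verdict.

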